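# Clamp a record in the painting jig

### The arm

A 6-joint arm with a two-finger parallel gripper is mounted at the origin on the work surface. World frame = base frame: x ahead of the robot, y to its left, z up, the work surface at z = 0. Lengths are in m, angles in rad, forces in N, time in s.
With the tool pointing down it reaches from about 0.3 to 0.875 m from the base axis. Payload 6.4 kg.
Tool frame: the origin (TCP) lies on the front face of the gripper's body, between the roots of the fingers; the fingertips stand 73 mm ahead of it and the grasp point (between the pads) lies 54 mm ahead of it; z points along the fingers, y is the line along which they close (so a half turn about z gives the same grasp; the last joint's range is limited). The gripper opens to 85 mm and grips with 20 to 120 N. Pads are 22 mm wide; open, the fingers measure 114 mm over their backs; the gripper's body (76 mm by 85 mm) begins 54 mm behind the grasp point. The pads swing forward as they close: fully open they stand 13 mm farther back than shut.
Start: joints at [1.036, 0.181, 1.607, -0, 1.354, -0.206], TCP at [0.186, 0.544, 0.304] pointing down, gripper open.
Joint ranges: [-2.99, 2.99], [-0.89, 2.07], [0.3, 2.58], [-1.14, 4.28], [0, 2.63], [-3.12, 3.12]. Speed limits (rad/s): [2.57, 2.57, 3.01, 3.14, 3.14, 3.14].

### API

Orientations are given as a 3x3 rotation matrix whose columns are the frame's x, y, z axes.
In Python, from station import robot gives the robot as it stands.
- The arm moves only by the tool play_rows, never from a script. Its argument "steps" is a list of rows, each a list of 7 numbers: the shift along the world's x, y, z as a fraction of full scale, then the turn, a rotation vector about the world's x, y, z as a fraction of full scale, then the closure, from -1 (fully open) to 1 (shut). A call has 1 to 20 rows; each row is the pose to reach, as a shift and turn from the pose commanded when the call began; what a row does not reach only later rows make up. Full scale, the value 1, is 10 cm for a shift and 90 degrees for a turn. A row lasts 1/10 s, in which the tool goes at most 50 mm and 8.59 degrees, less where a joint would pass 70% of its speed; a pose out of reach is approached as far as the arm can. A call with a number of a shift or a turn outside -1 to 1 is refused whole. A call with a gripper value outside its range is refused whole. The fingers move at their own pace and stop on an object; "newtons" is the grip in N (left out, the last holds). Time passes only in rows, so rows that repeat a pose let the fingers close. It gives the time, the measured TCP pose, the force, the opening and the grip force at its end, in the units of the state.
- robot.state(): the state, without advancing time (a new reading comes with each control period).
- robot.camera(name): name is "side" or "top"; returns a dict with "frame" (480x640x3 uint8, red, green, blue), "vertical_fov" (degrees; the focal length in pixels is half the picture's height over the tangent of half this angle, whatever the lens; pixels are square), "cx", "cy" (the principal point, pixels), "eye" and "orientation" of the camera in the world. Camera axes: x right, y up, looking along -z (the intrinsics and any distortion apply to the point x, -y, -z); pixel columns grow to the right and rows downward; lengths in m; the calibration is good to about 2 mm. A picture is of the moment at which its call begins. There is no depth.
- robot.finish_job(): hands the job in; it is judged then, once.
The state is a dict: "t": time; "qpos": joint angles; "dq": joint speeds; "tau": joint torques, N m; "position": TCP position; "orientation": TCP orientation; "wrist_force": force on the tool from outside, world axes, zero at the start; "wrist_torque": the same for the moment, N m; "opening": opening from 0.0 (shut) to 1.0 (fully open); "gripper_force": force on a finger pad.
Only numpy, scipy, OpenCV 4.12 (cv2) and the standard library are available. Lean on these libraries where they do the work, as an engineer would, in place of code of your own. Each camera call takes 0.05 s, during which the arm holds its last target. There are 200 camera calls.

### The job

Clamp the record in the painting jig so it can be painted: loosen the knob on the sliding jaw, then push the jaw along its rail until the record sits snugly between the jaw and both round stops, without squeezing it hard. Then tighten the knob again to its stop, and leave the other things on the table where they are.

Things in the scene. Friction and masses are not known exactly. Their poses are not given: they have to be found in the camera images.
- jig: the painting jig: a plywood board 400 x 230 mm, 18 mm thick, fixed to the table. Origin at the centre of its underside (on the table); x runs along its length from the jaw's end towards the two stops; z up. An aluminium rail, 30 mm wide and 10 mm high, lies on the board's middle from x = -195 to -55 mm; the jaw slides on it along the jig's x
- stop0_top (a point): middle of the top of one stop, a white nylon post on the board, 14 mm across, 16 mm high (jig x = 133, y = +68 mm)
- stop1_top (a point): the same for the other stop (jig x = 133, y = -68 mm)
- jaw (a joint): travel of the sliding jaw along the jig's +x, in m: 0 = fully drawn back, 0.065 = its white face just touches a record that rests against both stops, 0.075 = its end. With the knob loose it slides with about 2 N of drag, and settling the record on the stops takes up to about 10 N; with the knob tight it holds against about 20 N
- jaw_back (a point): centre of the flat upright back of the jaw's aluminium block: 56 mm wide, 16 to 46 mm above the board's top (this point 30 mm), 28 mm behind the knob's axis. The block is 56 x 56 mm; in front it carries a flat white nylon face plate, 100 mm wide, 1 to 17 mm above the board, its face 51 mm ahead of the knob's axis
- knob (a joint): angle of the clamp knob about the vertical, in rad, from 0 (loose) to its stop at 1.5 (tight); it grows clockwise seen from above. Its bar lies along the rail at 0 and nearly square across it at 1.5. Below 0.7 the jaw is free, above 1.2 it is locked. Takes 0.1 to 0.3 N m
- knob_grip (a point): middle of the knob's bar grip, on its axis over the middle of the jaw block; moves with the jaw. The black plastic bar is 52 mm long, 12 mm thick, 24 mm high (from 14 mm below this point to 10 mm above), its underside 12 mm above the block's top. The point's x axis runs along the bar and turns with it
- seat (a point): the point on the board's top where the record's centre lies when the record touches both stops (jig x = 65 mm, y = 0)
- record_center (a point): centre of the top face of the record, a black disc 178 mm across, 3 mm thick, with a dark red label, that lies loose on the board between the jaw and the stops
- record: the same record; its origin is the centre of its underside
- bottle_a: upright paint bottle with a tan body and white cap, 100 mm tall, 34 mm across; origin at the centre of its underside. To be left alone
- bottle_b: upright paint bottle, pink body and white cap, 100 mm tall, 34 mm across; origin at the centre of its underside. To be left alone
- palette: round white plastic palette with paint wells, 124 mm across, 8 mm thick; origin at the centre of its underside. To be left alone
- tube: grey-and-yellow paint tube, 90 x 27 mm, 14 mm high, lying on the jig's board beside the rail; origin at the centre of its underside. To be left alone
- sponge: brown natural sponge (hard), 68 mm across, 36 mm high; origin at the centre of its underside. To be left alone
- phone: black phone lying flat, 150 x 72 x 9 mm; origin at the centre of its underside. To be left alone
- cup: red plastic cup holding brushes, 115 mm tall (brushes to 205 mm), 84 mm across the rim; open inside; origin at the centre of its underside. To be left alone
Things that resemble listed ones, but are neither listed nor needed, are in the scene too. There is more than one size of the record; the job needs the smaller.

How it is judged:
On the way, in this order (a step that is already met when the one before it is completed fails the run):
1. the knob is loosened (below 0.7 rad) before the jaw is moved (less than 6 mm from its start) (value of joint knob below 0.7 rad and distance of jaw_back from where it was at the start of the episode below 0.006 m), for 0.1 s.
2. with the knob still loose, the jaw has pushed the record against both stops (horizontal distance between record_center and seat below 0.004 m and value of joint jaw above 0.063 m and value of joint knob below 0.7 rad), for 0.2 s.
At the end, for the whole second after the job is handed in: The record lies flat on the board, at rest, its centre within 4 mm of the seat point; the jaw stands against it (jaw joint above 0.063 m) and the knob is tight (above 1.2 rad) (horizontal distance between record_center and seat below 0.004 m and value of joint jaw above 0.063 m and value of joint knob above 1.2 rad and angle between record's own z axis and vertical below 0.03 rad and z of record in the frame of jig below 0.021 m and linear speed of record below 0.01 m/s); the robot touches nothing.
It fails at once if the record is squeezed by the jaw with more than 40 N (contact force between jaw and record above 40 N).
It fails at once if another thing on the table is moved by more than 30 mm (distance of any of bottle_a, bottle_b, palette, tube, sponge, phone, cup from where it was at the start of the episode above 0.03 m).
It also fails if it takes over 62 s, if anything falls off the work surface, if the arm or the gripper's body presses on something with over 40 N, if the wrist force passes 120 N, or if a joint passes its speed limit or range.

## Working session

There is one attempt and no reset: what is moved stays moved. The work goes in short steps, Python scripts to look and compute and a tool call to move; the robot and the scene stay as the last step left them, time stands still between calls to the robot, and variables do not carry over. Pictures are saved under pics/ and viewed, at most 10 in all, crops included, and the job is handed in when it is done.

Besides the shell and the picture viewer there is one more tool, called as name(argument=value, ...) on one line, values as JSON. play_rows: Moves the arm, as the interface text tells. Shift numbers are shares of 10 cm and turn numbers shares of 90 degrees, none past 1 either way. Its arguments: {"type":"object","properties":{"steps":{"type":"array"},"newtons":{"type":"number"}},"required":["steps"]}

```bash
mkdir -p pics; ls
python3 - <<'E'
from station import robot
import cv2,json
for n in("top","side"):
    c=robot.camera(n); cv2.imwrite(f"pics/{n}0.png",c["frame"][:,:,::-1]); print(n,{k:(v.tolist() if hasattr(v,'tolist') else v) for k,v in c.items() if k!="frame"})
s=robot.state(); print(s)
E
```

```text
pics
top {'vertical_fov': 43.38483856673347, 'cx': 323.720298718381, 'cy': 242.19329077216244, 'eye': [0.24859782697458502, 0.05475163335654652, 1.4682990100157156], 'orientation': [[0.000652498009673755, 0.9875567179929224, -0.15726189301097296], [-0.9999675594563052, 0.001906911021005342, 0.007825837038850555], [0.0080283423786015, 0.15725168500656939, 0.9875259253717072]]}
side {'vertical_fov': 43.33582566875598, 'cx': 323.02714214888, 'cy': 243.41337739420672, 'eye': [0.20418362388968048, -0.7453766850431849, 1.0689668526803915], 'orientation': [[0.9416000966604532, 0.25384448583321506, -0.22125151972607102], [-0.33672577693792505, 0.705437269058097, -0.6236778099062087], [-0.0022381051307139937, 0.6617561759711236, 0.7497157824465875]]}
{'t': 0.1, 'qpos': array([ 1.03569559e+00,  1.81471561e-01,  1.60788564e+00,  6.14705611e-05,
        1.35377702e+00, -2.06323983e-01]), 'dq': array([ 0.0004705 , -0.00248855, -0.00113099,  0.00121443,  0.00196117,
        0.00137026]), 'tau': array([-4.41863212e-04, -4.45881236e+01, -3.52237558e+01, -2.46428854e-04,
        4.10334455e-03, -7.93781851e-05]), 'position': array([0.18545088, 0.54388659, 0.30308225]), 'orientation': array([[-9.46433574e-01,  3.22897489e-01, -8.37725128e-04],
       [ 3.22898359e-01,  9.46432761e-01, -1.29547176e-03],
       [ 3.74545926e-04, -1.49657804e-03, -9.99998810e-01]]), 'wrist_force': array([-0.12725661,  0.21563316, -1.1408228 ]), 'wrist_torque': array([-0.03439146,  0.01393149, -0.04124033]), 'gripper_force': 0.0, 'opening': 0.9963614752810905}
```

View pics/top0.png

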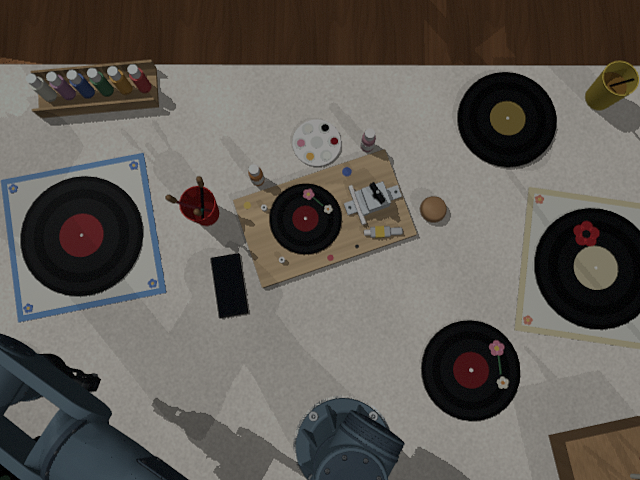

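View pics/side0.png

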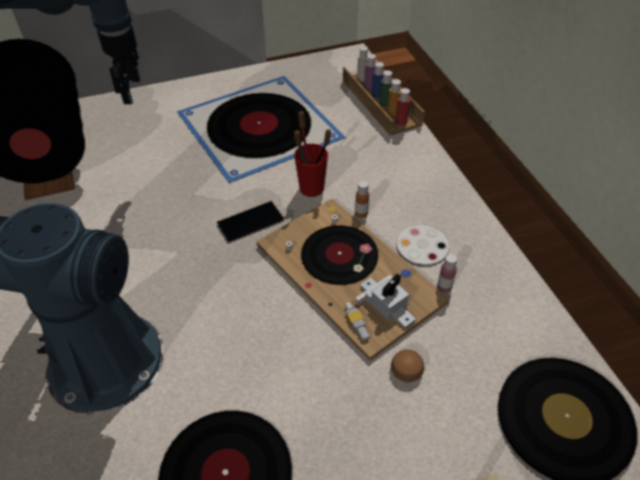

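Top view: the board spans about (235,200)–(418,235), with the stops at (264,207) and (282,260), the record at (305,218) with a red label, and the jaw and knob near (377,193). The other records, at (470,370), (82,235), (507,118) and (595,267), are larger and not on the board, so the one on the jig at (305,218) fits. I'll confirm this in one crop and measure.

```bash
cat > h.py <<'E'
import numpy as np,cv2
from station import robot
def ray(c,u,v):
    f=240/np.tan(np.radians(c["vertical_fov"]/2)); R=np.array(c["orientation"])
    return np.array(c["eye"]),R@np.array([(u-c["cx"])/f,-(v-c["cy"])/f,-1])
def onz(c,u,v,z):
    e,d=ray(c,u,v); return e+d*(z-e[2])/d[2]
def proj(c,p):
    f=240/np.tan(np.radians(c["vertical_fov"]/2)); q=np.array(c["orientation"]).T@(np.array(p)-c["eye"])
    return np.array([c["cx"]+f*q[0]/-q[2],c["cy"]-f*q[1]/-q[2]])
def tri(c1,p1,c2,p2):
    A=np.zeros((3,3));b=np.zeros(3)
    for c,p in((c1,p1),(c2,p2)):
        e,d=ray(c,*p);d/=np.linalg.norm(d);M=np.eye(3)-np.outer(d,d);A+=M;b+=M@e
    return np.linalg.solve(A,b)
E
python3 - <<'E'
from h import *
t=robot.camera("top");s=robot.camera("side")
np.set_printoptions(precision=4,suppress=True)
hsv=cv2.cvtColor(t["frame"],cv2.COLOR_RGB2HSV)
x0,y0,x1,y1=225,140,430,295
# board by wood colour
m=((hsv[...,0]>8)&(hsv[...,0]<25)&(hsv[...,1]>60)&(hsv[...,2]>90)).astype(np.uint8)
z=np.zeros_like(m);z[y0:y1,x0:x1]=m[y0:y1,x0:x1]
n,l,st,ce=cv2.connectedComponentsWithStats(z);k=1+np.argmax(st[1:,4])
r=cv2.minAreaRect(np.argwhere(l==k)[:,::-1].astype(np.float32));print(r)
P=np.array([onz(t,*p,.018) for p in cv2.boxPoints(r)]);print(P);print([np.linalg.norm(P[i]-P[i-1]) for i in range(4)])
# record dark
def comps(c,mask,box,amin):
    a,b,cc,d=box;z=np.zeros(mask.shape,np.uint8);z[b:d,a:cc]=mask[b:d,a:cc]
    n,l,st,ce=cv2.connectedComponentsWithStats(z)
    return [(ce[i].round(2),st[i]) for i in range(1,n) if st[i,4]>=amin]
g=t["frame"].max(2)
z=((g<60)).astype(np.uint8);z[:,:265]=0;z[:,345:]=0;z[:180]=0;z[260:]=0
cs,_=cv2.findContours(z,0,2);c=max(cs,key=cv2.contourArea);e=cv2.fitEllipse(cv2.convexHull(c));print("rec",e,onz(t,*e[0],.021), e[1][0]*1.27/586)
w=((hsv[...,1]<50)&(hsv[...,2]>150))
print("white",comps(t,w,(255,195,295,275),4))
print("dark jaw",comps(t,g<50,(350,165,400,215),10))
cr=cv2.resize(t["frame"][y0:y1,x0:x1],None,fx=3.8,fy=3.8,interpolation=2);cv2.imwrite("pics/crop_t.png",cr[:,:,::-1])
cr=cv2.resize(s["frame"][190:370,250:460],None,fx=3.3,fy=3.3,interpolation=2);cv2.imwrite("pics/crop_s.png",cr[:,:,::-1])
E
```

```text
((324.1686096191406, 217.0144805908203), (92.31930541992188, 163.81005859375), 70.94229125976562)
[[ 0.5838  0.2696  0.018 ]
 [ 0.7217 -0.1135  0.018 ]
 [ 0.5005 -0.1837  0.018 ]
 [ 0.3693  0.192   0.018 ]]
[np.float64(0.22818085082175377), np.float64(0.40718113612961254), np.float64(0.23205790134207813), np.float64(0.39796122914389176)]
rec ((305.1261901855469, 218.6649627685547), (70.87918853759766, 72.53817749023438), 97.56852722167969) [0.5372 0.0888 0.021 ] 0.153611893247012
white [(array([263.88, 206.75]), array([262, 205,   4,   5,   8], dtype=int32)), (array([282.8, 259.8]), array([282, 258,   2,   4,   5], dtype=int32))]
dark jaw [(array([376.78, 193.27]), array([370, 182,  15,  22, 133], dtype=int32))]
```

View pics/crop_t.png

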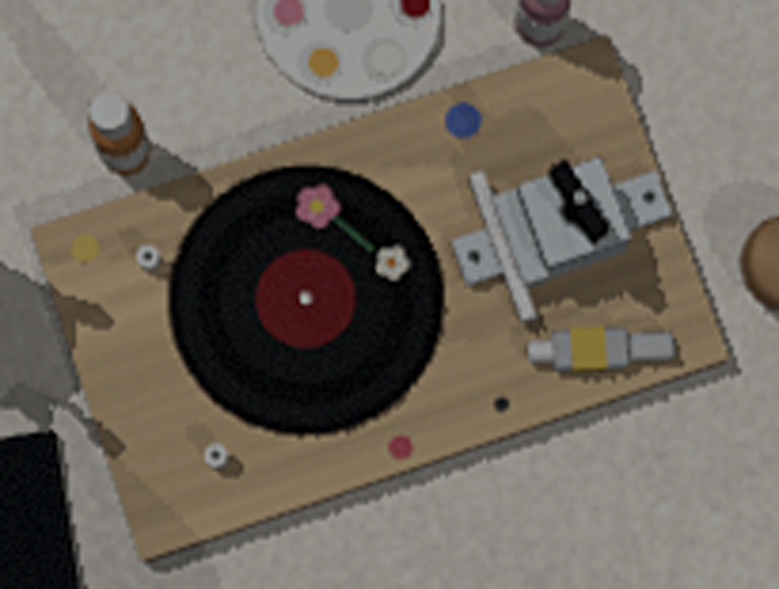

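View pics/crop_s.png

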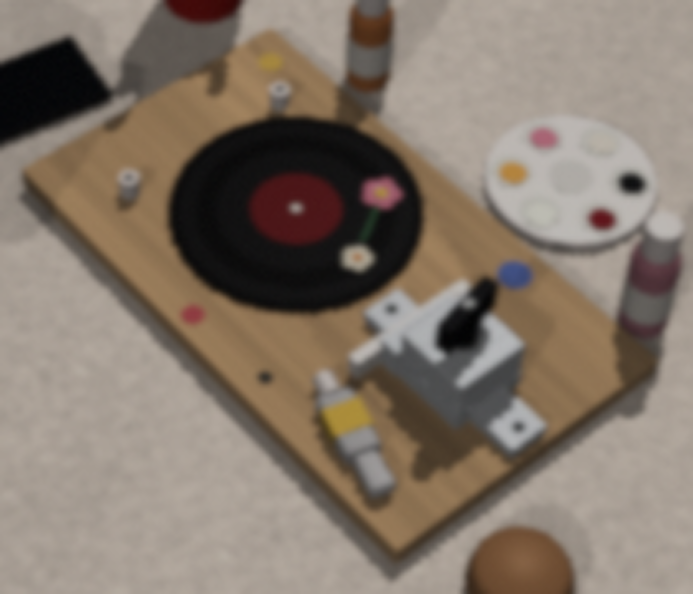

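The crops confirm the small record with the red label, loose on the board between the jaw and two nylon stops (crop (148,257) and (216,455)). The knob's black bar runs from (560,165) to (598,238), nearly square across the rail, so it is tight. Next I'll fit the jig frame and locate the knob.

Run:
```python
from h import *
np.set_printoptions(precision=4,suppress=True)
t=robot.camera("top");s=robot.camera("side")
T=lambda x,y:(225+(x+.5)/3.8-.5,140+(y+.5)/3.8-.5)
S=lambda x,y:(250+(x+.5)/3.3-.5,190+(y+.5)/3.3-.5)
J=np.array([[.2,-.115,.018],[-.2,-.115,.018],[-.2,.115,.018],[.2,.115,.018],[.133,-.068,.034],[.133,.068,.034]])
I=[(32,228),(608,38),(738,365),(148,560),(148,257),(216,455)]
IS=[(270,30),(655,372),(397,555),(25,175),(280,92),(128,178)]
for c,F,II in((t,T,I),(s,S,IS)):
    W=np.array([onz(c,*F(*p),j[2]) for p,j in zip(II,J)])[:,:2]
    a=J[:,:2];am=a.mean(0);wm=W.mean(0);H=(a-am).T@(W-wm);th=np.arctan2(H[0,1]-H[1,0],H[0,0]+H[1,1])
    R=np.array([[np.cos(th),-np.sin(th)],[np.sin(th),np.cos(th)]]);o=wm-R@am
    print("jig",o,np.degrees(th),"res mm",((W-(a@R.T+o))*1e3).round(1).tolist())
    inj=lambda p:(R.T@(np.array(p)[:2]-o))
    if c is t: Rt,ot=R,o
inj=lambda p:(Rt.T@(np.array(p)[:2]-ot))
k=tri(t,T(580,198),s,S(470,303));print("knob tri",k,inj(k))
print("knob z=.1",onz(t,*T(580,198),.1),inj(onz(t,*T(580,198),.1)))
g=t["frame"].max(2);z=(g<55).astype(np.uint8);m=np.zeros_like(z);m[180:206,366:388]=z[180:206,366:388]
pts=np.argwhere(m)[:,::-1].astype(np.float32);r=cv2.minAreaRect(pts);print(r)
B=np.array([onz(t,*p,.1) for p in cv2.boxPoints(r)]);print(B[:,:2])
c=B.mean(0);e=[B[1]-B[0],B[2]-B[1]];e=max(e,key=np.linalg.norm);print("bar c",c,inj(c),"dir",np.degrees(np.arctan2(e[1],e[0])),[np.linalg.norm(B[i]-B[i-1]) for i in(1,2)])
rc=onz(t,305.13,218.66,.021);print("rec",rc,inj(rc))
for n,p in(("tubeT",(605,350)),("plate0",(480,175)),("plate1",(527,318))):
    w=onz(t,*T(*p),.035);print(n,w,inj(w))
print("proj jaw")
```

```text
jig [0.5416 0.0398] 109.01919456827751 res mm [[-0.1, -0.1], [-1.6, 3.1], [-2.0, -2.2], [2.5, -3.7], [0.0, 1.7], [1.2, 1.2]]
jig [0.5412 0.0349] 108.70238729408047 res mm [[-2.2, -0.1], [-5.1, -2.0], [3.5, 3.1], [3.0, -4.6], [-0.1, 0.9], [0.9, 2.8]]
knob tri [ 0.5875 -0.0813  0.0967] [-0.1294 -0.0039]
knob z=.1 [ 0.5857 -0.0807  0.1   ] [-0.1283 -0.0024]
((376.076904296875, 193.11538696289062), (22.46535873413086, 8.320503234863281), 56.30992889404297)
[[ 0.5992 -0.0555]
 [ 0.6104 -0.0718]
 [ 0.5657 -0.1003]
 [ 0.5547 -0.084 ]]
bar c [ 0.5825 -0.0779  0.1   ] [-0.1246 -0.0003] dir -147.49798084104606 [np.float64(0.019730049059655606), np.float64(0.05292085650705719)]
rec [0.5372 0.0888 0.021 ] [ 0.0477 -0.0118]
tubeT [ 0.5027 -0.1017  0.035 ] [-0.1211  0.0829]
plate0 [ 0.6168 -0.023   0.035 ] [-0.0839 -0.0506]
plate1 [ 0.5233 -0.0524  0.035 ] [-0.0812  0.0474]
proj jaw
```

Measured values:
- **Jig:** at (0.5416, 0.0398), yaw 109°. Fit residuals are 0–4 mm and the board and record sizes match.
- **Knob:** axis at about (0.584, -0.081). The triangulated height is 0.097, which agrees with the expected 0.100 top. The bar lies at about 28° world yaw.

Now I'll travel there with the tool's y axis at -62°.

play_rows(steps=[[0.32, -0.5, 0, 0, 0, -0.1, -1], [0.64, -1, 0, 0, 0, -0.2, -1], [0.64, -1, 0, 0, 0, -0.24, -1], [0.64, -1, 0, 0, 0, -0.24, -1]], newtons=30)

```text
t: 0.7
position: [0.2509, 0.4426, 0.304]
orientation: [[-0.758, 0.652, 0.0], [0.652, 0.758, -0.0], [-0.001, 0.0, -1.0]]
wrist_force: [-0.4, -0.1, -0.2]
opening: 1.001
gripper_force: 0.0
```

Tracking is good.

play_rows(steps=[[0.32, -0.5, 0, 0, 0, -0.12, -1], [0.64, -1, 0, 0, 0, -0.24, -1], [0.64, -1, 0, 0, 0, -0.24, -1], [0.64, -1, 0, 0, 0, -0.24, -1]])

```text
t: 1.1
position: [0.3147, 0.3434, 0.3041]
orientation: [[-0.467, 0.884, 0.001], [0.884, 0.467, 0.0], [-0.0, 0.001, -1.0]]
wrist_force: [-0.8, -0.5, -0.1]
opening: 0.999
gripper_force: 0.0
```

play_rows(steps=[[0.32, -0.5, 0, 0, 0, -0.12, -1], [0.64, -1, 0, 0, 0, -0.24, -1], [0.64, -1, 0, 0, 0, -0.24, -1], [0.64, -1, 0, 0, 0, -0.24, -1]])

```text
t: 1.5
position: [0.3786, 0.2439, 0.3041]
orientation: [[-0.11, 0.994, 0.0], [0.994, 0.11, 0.0], [0.0, 0.001, -1.0]]
wrist_force: [0.4, 0.2, 0.6]
opening: 1.0
gripper_force: 0.0
```

play_rows(steps=[[0.32, -0.5, 0, 0, 0, -0.12, -1], [0.64, -1, 0, 0, 0, -0.24, -1], [0.64, -1, 0, 0, 0, -0.24, -1], [0.64, -1, 0, 0, 0, -0.24, -1]])

```text
t: 1.9
position: [0.4426, 0.1443, 0.3039]
orientation: [[0.262, 0.965, 0.0], [0.965, -0.262, 0.0], [0.001, 0.0, -1.0]]
wrist_force: [-1.4, 0.2, 0.2]
opening: 1.002
gripper_force: 0.0
```

play_rows(steps=[[0.32, -0.5, 0, 0, 0, -0.12, -1], [0.64, -1, 0, 0, 0, -0.24, -1], [0.64, -1, 0, 0, 0, -0.24, -1], [0.64, -1, 0, 0, 0, -0.24, -1]])

```text
t: 2.3
position: [0.5065, 0.0447, 0.3037]
orientation: [[0.598, 0.802, -0.0], [0.802, -0.598, 0.001], [0.0, -0.001, -1.0]]
wrist_force: [0.8, 1.3, 0.3]
opening: 0.998
gripper_force: 0.0
```

play_rows(steps=[[0.32, -0.5, 0, 0, 0, -0.12, -1], [0.64, -1, 0, 0, 0, -0.24, -1], [0.64, -1, 0, 0, 0, -0.24, -1], [0.64, -1, 0, 0, 0, -0.24, -1], [0.64, -1, 0, 0, 0, -0.24, -1]])

```text
t: 2.8
position: [0.5692, -0.0531, 0.3034]
orientation: [[0.849, 0.529, -0.001], [0.529, -0.849, 0.002], [-0.0, -0.002, -1.0]]
wrist_force: [0.1, -0.2, -0.4]
opening: 0.997
gripper_force: 0.0
```

play_rows(steps=[[0.15, -0.26, -0.4, 0, 0, -0.04, -1], [0.15, -0.26, -0.8, 0, 0, -0.04, -1], [0.15, -0.26, -1, 0, 0, -0.04, -1], [0.15, -0.26, -1, 0, 0, -0.04, -1]])

```text
t: 3.2
position: [0.5819, -0.0784, 0.2002]
orientation: [[0.881, 0.473, -0.007], [0.473, -0.881, 0.003], [-0.005, -0.006, -1.0]]
wrist_force: [-0.1, 0.2, -0.6]
opening: 0.996
gripper_force: 0.0
```

play_rows(steps=[[0, 0, -0.3, 0, 0, 0, -1], [0, 0, -0.55, 0, 0, 0, -1], [0, 0, -0.55, 0, 0, 0, -1]])

```text
t: 3.5
position: [0.583, -0.0794, 0.1473]
orientation: [[0.882, 0.472, -0.004], [0.472, -0.882, 0.002], [-0.003, -0.004, -1.0]]
wrist_force: [-0.9, 0.2, -1.4]
opening: 0.998
gripper_force: 0.0
```

Run:
```python
from h import *
s=robot.camera("side");t=robot.camera("top")
a=cv2.resize(s["frame"][220:360,320:470],None,fx=2.6,fy=2.6,interpolation=2)
b=cv2.resize(t["frame"][140:280,300:450],None,fx=2.6,fy=2.6,interpolation=2)
cv2.imwrite("pics/a1.png",np.hstack([a,b])[:,:,::-1])
print(robot.state()["position"],proj(s,[.584,-.081,.1]),proj(t,[.584,-.081,.1]))
```

```text
[ 0.58511734 -0.08064917  0.15050561] [390.14567891 280.95954085] [377.38727096 192.46754802]
```

View pics/a1.png

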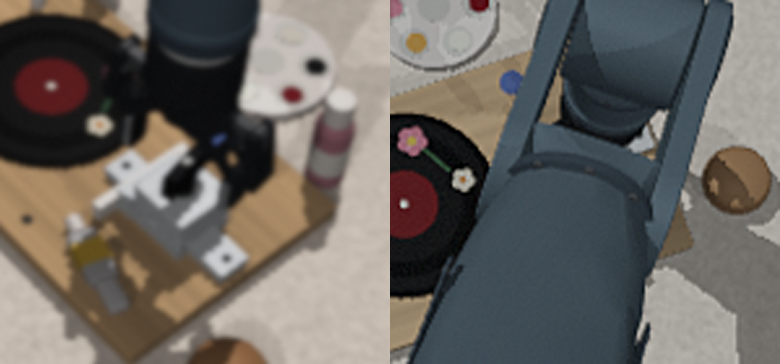

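The side crop (left half) shows the bar at (195,165) between the open fingers at (130,100) and (260,150), with bottle_b clear. I'll close gently.

play_rows(steps=[[0, 0, 0, 0, 0, 0, 0.3], [0, 0, 0, 0, 0, 0, 0.6], [0, 0, 0, 0, 0, 0, 1], [0, 0, 0, 0, 0, 0, 1], [0, 0, 0, 0, 0, 0, 1], [0, 0, 0, 0, 0, 0, 1], [0, 0, 0, 0, 0, 0, 1], [0, 0, 0, 0, 0, 0, 1]], newtons=25)

```text
t: 4.4
position: [0.5846, -0.0813, 0.1494]
orientation: [[0.883, 0.469, -0.0], [0.469, -0.883, 0.001], [0.0, -0.001, -1.0]]
wrist_force: [-2.4, 1.8, 5.2]
opening: 0.17
gripper_force: 24.3
```

play_rows(steps=[[0, 0, 0, 0, 0, 0.08, 1], [0, 0, 0, 0, 0, 0.16, 1], [0, 0, 0, 0, 0, 0.24, 1], [0, 0, 0, 0, 0, 0.32, 1], [0, 0, 0, 0, 0, 0.4, 1], [0, 0, 0, 0, 0, 0.4, 1]])

```text
t: 5.0
position: [0.5854, -0.0822, 0.1495]
orientation: [[0.438, 0.899, 0.002], [0.899, -0.438, -0.001], [0.0, 0.002, -1.0]]
wrist_force: [2.1, -0.7, 0.6]
opening: 0.169
gripper_force: 24.4
```

play_rows(steps=[[0, 0, 0, 0, 0, 0.08, 1], [0, 0, 0, 0, 0, 0.16, 1], [0, 0, 0, 0, 0, 0.24, 1], [0, 0, 0, 0, 0, 0.32, 1], [0, 0, 0, 0, 0, 0.4, 1], [0, 0, 0, 0, 0, 0.42, 1], [0, 0, 0, 0, 0, 0.42, 1]])

```text
t: 5.7
position: [0.5867, -0.0821, 0.1505]
orientation: [[-0.201, 0.98, 0.006], [0.98, 0.201, -0.001], [-0.002, 0.005, -1.0]]
wrist_force: [5.6, 0.4, 3.0]
opening: 0.137
gripper_force: 49.2
```

Run:
```python
from h import *
s=robot.camera("side")
cv2.imwrite("pics/a2.png",cv2.resize(s["frame"][200:360,290:470],None,fx=3.3,fy=3.3,interpolation=2)[:,:,::-1])
st=robot.state();print(st["position"],st["wrist_force"],st["wrist_torque"],st["qpos"])
```

```text
[ 0.58673705 -0.08215268  0.15047416] [5.88871381 0.03820017 3.59899861] [ 0.29821239 -0.76008369  0.1257283 ] [-3.39676115e-01  3.94275821e-01  1.67532984e+00  1.07297030e-03
  1.06652187e+00 -5.41669353e-01]
```

View pics/a2.png

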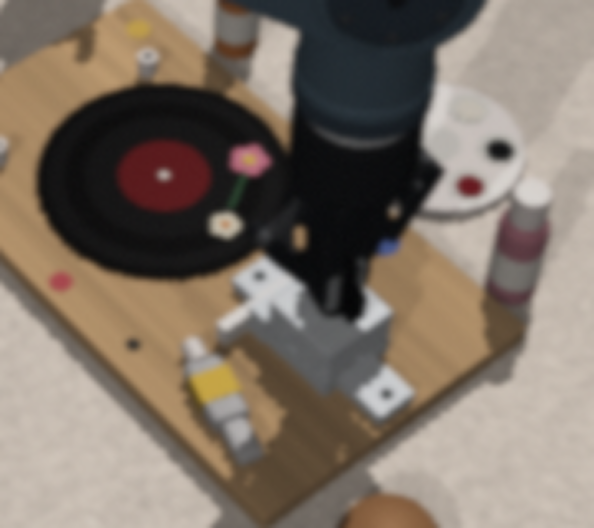

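The side view shows the bar gripped and turned to lie along the rail, with the jaw not moved. The tool's x axis is at 101.6° against the rail's 109°, so the knob is at about 0.13 rad. Now I'll slide the jaw along jig +x, (-0.326, 0.946), by 36 mm.

play_rows(steps=[[-0.02, 0.07, 0, 0, 0, 0, 1], [-0.05, 0.14, 0, 0, 0, 0, 1], [-0.07, 0.21, 0, 0, 0, 0, 1], [-0.1, 0.28, 0, 0, 0, 0, 1], [-0.12, 0.34, 0, 0, 0, 0, 1], [-0.12, 0.34, 0, 0, 0, 0, 1], [-0.12, 0.34, 0, 0, 0, 0, 1]], newtons=25)

```text
t: 6.45
position: [0.5744, -0.047, 0.1505]
orientation: [[-0.201, 0.98, 0.005], [0.98, 0.201, 0.001], [-0.0, 0.005, -1.0]]
wrist_force: [5.9, 3.4, 6.1]
opening: 0.136
gripper_force: 49.0
```

play_rows(steps=[[-0.01, 0.02, 0, 0, 0, 0, 1], [-0.01, 0.04, 0, 0, 0, 0, 1], [-0.02, 0.06, 0, 0, 0, 0, 1], [-0.03, 0.08, 0, 0, 0, 0, 1], [-0.03, 0.1, 0, 0, 0, 0, 1], [-0.03, 0.1, 0, 0, 0, 0, 1], [-0.03, 0.1, 0, 0, 0, 0, 1]])

```text
t: 7.15
position: [0.5714, -0.0379, 0.1505]
orientation: [[-0.201, 0.98, 0.005], [0.98, 0.201, -0.001], [-0.002, 0.004, -1.0]]
wrist_force: [3.9, 0.3, 6.2]
opening: 0.135
gripper_force: 49.0
```

Run:
```python
from h import *
s=robot.camera("side");t=robot.camera("top")
a=cv2.resize(s["frame"][200:340,290:440],None,fx=2.6,fy=2.6,interpolation=2)
b=cv2.resize(t["frame"][140:280,250:400],None,fx=2.6,fy=2.6,interpolation=2)
cv2.imwrite("pics/a3.png",np.hstack([a,b])[:,:,::-1])
F=[robot.state()["wrist_force"]];print(F,robot.state()["position"])
```

```text
[array([ 4.69668238, -0.12580525,  5.40709015])] [ 0.57138182 -0.03792574  0.15047209]
```

View pics/a3.png

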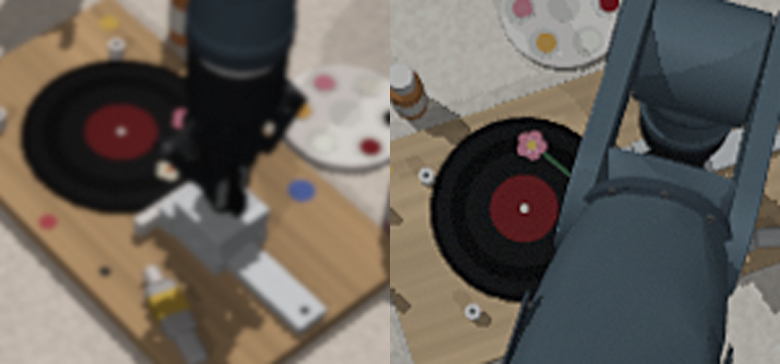

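The side crop shows the jaw has moved along the rail with the tool. The top crop shows the record's hole at about (301,220) px, having moved towards the stops. I'll measure the record against the seat using the label and the stops.

```bash
cat >> h.py <<'E'
def rec():
    t=robot.camera("top");f=t["frame"].astype(int)
    T=lambda x,y:(225+(x+.5)/3.8-.5,140+(y+.5)/3.8-.5)
    A=onz(t,*T(148,257),.034);B=onz(t,*T(216,455),.034)
    y=(B-A)[:2]/np.linalg.norm((B-A)[:2]);x=np.array([y[1],-y[0]]);seat=((A+B)/2)[:2]-.068*x
    o=(slice(195,250),slice(275,340))
    g=(f.min(2)>120)[o].astype(np.uint8) # bright hole pixel
    m=((f[...,0]>45)&(f[...,0]>2*f[...,1]))[o].astype(np.uint8)
    n,l,st,ce=cv2.connectedComponentsWithStats(m);k=1+np.argmax(st[1:,4]);h=cv2.convexHull(np.argwhere(l==k)[:,::-1].astype(np.float32))
    c=cv2.minEnclosingCircle(h);u=np.array(c[0])+[275,195]
    W=onz(t,*u,.021)[:2]-seat
    s=robot.state();print("stopsep",np.linalg.norm((B-A)[:2]),"xdir",x,"label px",u,c[1],"rec-seat mm",1e3*W@x,1e3*W@y)
    print("pos",s["position"],"F",s["wrist_force"],"Fx",s["wrist_force"][:2]@x,"tau",s["wrist_torque"],s["opening"])
E
python3 -c "
from h import *
rec()"
```

```text
stopsep 0.1351198661561425 xdir [-0.3323536   0.94315486] label px [301.10481071 219.72336769] 13.217741966247559 rec-seat mm -8.400867065672111 -10.90589258649793
pos [ 0.57137462 -0.03793579  0.15047997] F [ 5.04754836 -0.31954084  6.03206274] Fx -1.9789473431291735 tau [ 0.20707127 -0.53303948 -0.01670007] 0.13657288549938626
```

play_rows(steps=[[-0.01, 0.02, 0, 0, 0, 0, 1], [-0.01, 0.03, 0, 0, 0, 0, 1], [-0.01, 0.04, 0, 0, 0, 0, 1], [-0.01, 0.04, 0, 0, 0, 0, 1]])

```text
t: 7.7
position: [0.5702, -0.0343, 0.1505]
orientation: [[-0.201, 0.98, 0.004], [0.98, 0.201, -0.001], [-0.002, 0.004, -1.0]]
wrist_force: [3.9, -2.2, 6.4]
opening: 0.136
gripper_force: 49.1
```

```bash
python3 -c "
from h import *
rec()"
```

```text
stopsep 0.1351198661561425 xdir [-0.3323536   0.94315486] label px [300.17123222 221.89726067] 13.217415809631348 rec-seat mm -4.486576112625324 -6.5476083161097005
pos [ 0.57017887 -0.03429152  0.15047036] F [ 4.17335786 -1.72410836  5.97612001] Fx -3.0131316659682303 tau [-0.13648432 -0.35611718 -0.01426834] 0.13651352166375672
```

play_rows(steps=[[0, 0.01, 0, 0, 0, 0, 1], [-0.01, 0.02, 0, 0, 0, 0, 1], [-0.01, 0.025, 0, 0, 0, 0, 1], [-0.01, 0.025, 0, 0, 0, 0, 1]])

```text
t: 8.15
position: [0.5692, -0.0317, 0.1504]
orientation: [[-0.201, 0.98, 0.004], [0.98, 0.201, -0.001], [-0.002, 0.004, -1.0]]
wrist_force: [3.5, -1.4, 5.9]
opening: 0.137
gripper_force: 49.1
```

```bash
python3 -c "
from h import *
rec()"
```

```text
stopsep 0.1351198661561425 xdir [-0.3323536   0.94315486] label px [299.71739197 223.35869598] 13.228522300720215 rec-seat mm -2.257899845782489 -3.480533670818997
pos [ 0.56928319 -0.03175952  0.15047422] F [ 3.16756059 -1.76245013  5.91348376] Fx -2.7150135554126913 tau [-0.08219705 -0.43493332  0.04908173] 0.1355350473161411
```

play_rows(steps=[[0, 0.01, 0, 0, 0, 0, 1], [-0.01, 0.018, 0, 0, 0, 0, 1], [-0.01, 0.018, 0, 0, 0, 0, 1]])

```text
t: 8.5
position: [0.5685, -0.0298, 0.1505]
orientation: [[-0.201, 0.98, 0.005], [0.98, 0.201, -0.001], [-0.002, 0.005, -1.0]]
wrist_force: [5.3, -0.2, 3.6]
opening: 0.134
gripper_force: 48.9
```

```bash
python3 -c "
from h import *
rec()"
```

```text
stopsep 0.1351198661561425 xdir [-0.3323536   0.94315486] label px [299.  224.5] 13.200478553771973 rec-seat mm 0.3169581230909053 -1.3794011064200238
pos [ 0.56850698 -0.02981791  0.15048759] F [ 5.34943296 -0.01653152  4.56764425] Fx -1.7934950671889458 tau [ 0.06436335 -0.64831346  0.02538729] 0.1350032751264187
```

play_rows(steps=[[0, 0.007, 0, 0, 0, 0, 1], [0, 0.007, 0, 0, 0, 0, 1]])

```text
t: 8.75
position: [0.5684, -0.0293, 0.1504]
orientation: [[-0.201, 0.98, 0.005], [0.98, 0.201, -0.001], [-0.002, 0.004, -1.0]]
wrist_force: [4.9, -1.4, 5.3]
opening: 0.135
gripper_force: 49.0
```

```bash
python3 -c "
from h import *
rec()"
```

```text
stopsep 0.1351198661561425 xdir [-0.3323536   0.94315486] label px [299.         224.78260803] 13.222424507141113 rec-seat mm 0.5453758484163705 -0.7162249653575061
pos [ 0.56838009 -0.02932557  0.15046076] F [ 5.21303654 -1.33125262  5.73831629] Fx -2.9881488198544224 tau [-0.13471007 -0.60602185 -0.01085046] 0.13552562916891095
```

play_rows(steps=[[0, 0.007, 0, 0, 0, 0, 1], [0, 0.007, 0, 0, 0, 0, 1]])

```text
t: 9.0
position: [0.5684, -0.0291, 0.1505]
orientation: [[-0.201, 0.98, 0.005], [0.98, 0.201, -0.002], [-0.003, 0.004, -1.0]]
wrist_force: [4.2, -3.7, 5.0]
opening: 0.136
gripper_force: 49.0
```

```bash
python3 -c "
from h import *
rec()"
```

```text
stopsep 0.1351198661561425 xdir [-0.3323536   0.94315486] label px [298.77368355 224.91052628] 13.236265182495117 rec-seat mm 1.1697041268244173 -0.5983872477455794
pos [ 0.56839686 -0.02910906  0.1505132 ] F [ 4.82949869 -3.17523285  4.5115612 ] Fx -4.599837542763096 tau [-0.4330435  -0.44441119  0.03860097] 0.13459216183305717
```

The force is rising and motion is stalling, so the record is close to seated. I'll firm up to about 10 N.

play_rows(steps=[[0, 0.01, 0, 0, 0, 0, 1], [0, 0.015, 0, 0, 0, 0, 1], [0, 0.015, 0, 0, 0, 0, 1]])

```text
t: 9.35
position: [0.5683, -0.0286, 0.1505]
orientation: [[-0.201, 0.98, 0.004], [0.98, 0.201, -0.004], [-0.005, 0.003, -1.0]]
wrist_force: [4.0, -8.3, 4.5]
opening: 0.134
gripper_force: 48.9
```

```bash
python3 -c "
from h import *
rec()"
```

```text
stopsep 0.1351198661561425 xdir [-0.3323536   0.94315486] label px [298.88235283 224.88235283] 13.200970649719238 rec-seat mm 0.8967965846608721 -0.576954554140527
pos [ 0.56833162 -0.02864635  0.15048668] F [ 3.90438789 -9.19154729  3.99063303] Fx -9.966689841032997 tau [-1.18295807 -0.33337115  0.03450979] 0.13195786797301862
```

Record within about 1 mm of the seat, pushing force about 10 N, knob loose. I'll back the push off a little and tighten clockwise in stages.

play_rows(steps=[[0, -0.008, 0, 0, 0, -0.08, 1], [0, -0.008, 0, 0, 0, -0.16, 1], [0, -0.008, 0, 0, 0, -0.24, 1], [0, -0.008, 0, 0, 0, -0.3, 1], [0, -0.008, 0, 0, 0, -0.3, 1]])

```text
t: 9.9
position: [0.5675, -0.0288, 0.1504]
orientation: [[0.269, 0.963, 0.002], [0.963, -0.269, -0.003], [-0.002, 0.003, -1.0]]
wrist_force: [0.0, -4.7, 9.0]
opening: 0.135
gripper_force: 49.6
```

```bash
python3 -c "
from h import *
rec()"
```

```text
stopsep 0.1351198661561425 xdir [-0.3323536   0.94315486] label px [298.77368355 224.91052628] 13.236265182495117 rec-seat mm 1.1697041268244173 -0.5983872477455794
pos [ 0.56749859 -0.02877384  0.15044336] F [-0.15395273 -6.40773713  8.79241088] Fx -5.992321662517266 tau [-0.73554498  0.23483918 -0.18757376] 0.12920909305362113
```

play_rows(steps=[[0, 0, 0, 0, 0, -0.08, 1], [0, 0, 0, 0, 0, -0.16, 1], [0, 0, 0, 0, 0, -0.24, 1], [0, 0, 0, 0, 0, -0.3, 1], [0, 0, 0, 0, 0, -0.3, 1]])

```text
t: 10.45
position: [0.5668, -0.0283, 0.1504]
orientation: [[0.676, 0.737, 0.0], [0.737, -0.676, -0.002], [-0.001, 0.002, -1.0]]
wrist_force: [-4.2, -5.4, 12.1]
opening: 0.136
gripper_force: 50.2
```

```bash
python3 -c "
from h import *
rec()"
```

```text
stopsep 0.1351198661561425 xdir [-0.3323536   0.94315486] label px [298.77368355 224.91052628] 13.236265182495117 rec-seat mm 1.1697041268244173 -0.5983872477455794
pos [ 0.56680114 -0.02833758  0.15042656] F [-4.51103039 -3.79114598 11.30419694] Fx -2.076380574430061 tau [-0.52012075  0.65439713 -0.08920883] 0.13467330389214877
```

Push forces are still low. Tool x is at 47.5°, so about 25° remains to the stop.

play_rows(steps=[[0, 0, 0, 0, 0, -0.08, 1], [0, 0, 0, 0, 0, -0.16, 1], [0, 0, 0, 0, 0, -0.22, 1], [0, 0, 0, 0, 0, -0.25, 1], [0, 0, 0, 0, 0, -0.28, 1], [0, 0, 0, 0, 0, -0.28, 1]])

```text
t: 11.1
position: [0.5664, -0.0277, 0.1504]
orientation: [[0.925, 0.381, -0.001], [0.381, -0.925, -0.001], [-0.001, 0.001, -1.0]]
wrist_force: [-5.8, -1.5, 13.5]
opening: 0.138
gripper_force: 50.8
```

```bash
python3 -c "
from h import *
rec()"
```

```text
stopsep 0.1351198661561425 xdir [-0.3323536   0.94315486] label px [298.77368355 224.91052628] 13.236265182495117 rec-seat mm 1.1697041268244173 -0.5983872477455794
pos [ 0.56638426 -0.02765458  0.150417  ] F [-6.32167696 -1.26463315 15.18595123] Fx 0.9082871688503887 tau [-0.05568747  0.96048107  0.36049897] 0.13479655082611305
```

play_rows(steps=[[0, 0, 0, 0, 0, -0.03, 1], [0, 0, 0, 0, 0, -0.05, 1], [0, 0, 0, 0, 0, -0.05, 1]])

```text
t: 11.45
position: [0.5667, -0.0275, 0.1506]
orientation: [[0.951, 0.309, 0.0], [0.309, -0.951, -0.001], [-0.0, 0.001, -1.0]]
wrist_force: [-5.1, -0.0, 15.3]
opening: 0.137
gripper_force: 70.9
```

```bash
python3 -c "
from h import *
rec()"
```

```text
stopsep 0.1351198661561425 xdir [-0.3323536   0.94315486] label px [298.77368355 224.91052628] 13.236265182495117 rec-seat mm 1.1697041268244173 -0.5983872477455794
pos [ 0.56669606 -0.02751675  0.15062663] F [-5.23124646 -0.76723007 15.83641436] Fx 1.015006803947162 tau [0.03840488 0.70492156 1.01940412] 0.13548437596462184
```

The torque has jumped to 1.0 N m, so the knob is at its stop. I'll ease the twist, open, and lift away.

play_rows(steps=[[0, 0, 0, 0, 0, 0.03, 1], [0, 0, 0, 0, 0, 0.03, 0.6], [0, 0, 0, 0, 0, 0.03, 0.2], [0, 0, 0, 0, 0, 0.03, -0.2], [0, 0, 0, 0, 0, 0.03, -0.2], [0, 0, 0, 0, 0, 0.03, -0.2]])

```text
t: 12.1
position: [0.5662, -0.0272, 0.1484]
orientation: [[0.935, 0.354, -0.001], [0.354, -0.935, 0.0], [-0.001, -0.001, -1.0]]
wrist_force: [0.3, 0.5, 0.2]
opening: 0.602
gripper_force: 0.0
```

play_rows(steps=[[0, 0, 0.2, 0, 0, 0, -0.2], [0, 0, 0.6, 0, 0, 0, -0.2], [0, 0, 1, 0, 0, 0, -0.2], [0, 0, 1, 0, 0, 0, -0.2]])

```text
t: 12.5
position: [0.5696, -0.028, 0.2552]
orientation: [[0.935, 0.354, 0.01], [0.354, -0.935, -0.003], [0.009, 0.006, -1.0]]
wrist_force: [1.2, -0.0, 0.8]
opening: 0.6
gripper_force: 0.0
```

play_rows(steps=[[-0.5, -0.4, 0.2, 0, 0, 0, -0.2], [-1, -0.8, 0.3, 0, 0, 0, -0.2], [-1, -0.8, 0.3, 0, 0, 0, -0.2], [-1, -0.8, 0.3, 0, 0, 0, -0.2]])

```text
t: 12.9
position: [0.4646, -0.1091, 0.279]
orientation: [[0.936, 0.351, -0.0], [0.351, -0.936, -0.001], [-0.001, 0.001, -1.0]]
wrist_force: [-0.1, 0.5, 0.3]
opening: 0.6
gripper_force: 0.0
```

play_rows(steps=[[-0.4, -0.5, 0, 0, 0, 0, -0.2], [-0.8, -1, 0, 0, 0, 0, -0.2], [-0.8, -1, 0, 0, 0, 0, -0.2], [-0.8, -1, 0, 0, 0, 0, -0.2]])

```text
t: 13.3
position: [0.3854, -0.2093, 0.2784]
orientation: [[0.937, 0.351, -0.001], [0.351, -0.937, -0.0], [-0.001, -0.0, -1.0]]
wrist_force: [0.1, -0.3, -0.1]
opening: 0.605
gripper_force: 0.0
```

Run:
```python
from h import *
rec()
s=robot.camera("side");t=robot.camera("top")
a=cv2.resize(s["frame"][190:370,250:460],(400,343),interpolation=2)
b=cv2.resize(t["frame"][130:300,225:423],(400,343),interpolation=2)
cv2.imwrite("pics/a4.png",np.hstack([a,b])[:,:,::-1])
```

```text
stopsep 0.1351198661561425 xdir [-0.3323536   0.94315486] label px [298.94318199 224.79545403] 13.241721153259277 rec-seat mm 0.6865494913600996 -0.7318528443114191
pos [ 0.38620205 -0.20817185  0.27842212] F [ 0.19815877  0.72584708 -0.2841549 ] Fx 0.6187274173659779 tau [-0.02493636  0.01339504 -0.00738453] 0.5953356960267475
```

View pics/a4.png

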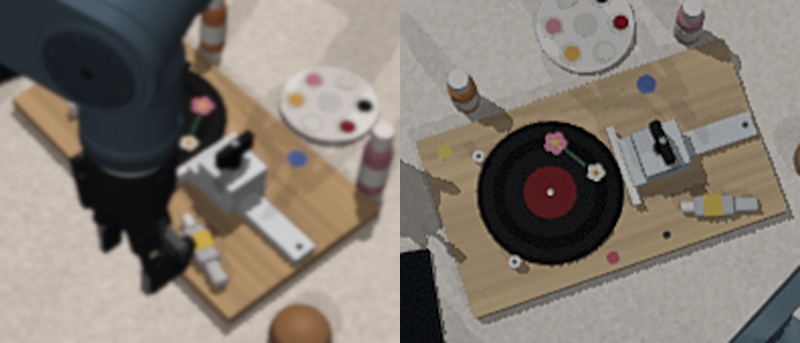

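The top crop shows the record at (550,192) touching both stops (477,157) and (515,262), with the jaw's plate at (622,165) against it. The knob bar is square across the rail, the other things are where they were, and the robot is clear. I'll hand in the job.

```bash
python3 -c "
from station import robot
print(robot.finish_job())"
```

```text
the job is handed in; nothing more can be done
None
```

I handed the job in at about 13 s: the record is clamped about 1 mm from the seat point by camera, the knob is tight at its stop, and the other things look unmoved; the hand-in call returned no verdict.

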